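# Sweep the anode buttons off the draining board into their trays

## Task

Clear the anode buttons off the black draining board by sweeping them over its edge with your fingertips: both copper ones into the steel tray and the nickel one into the blue tray. Push them along the board, never pick one up or carry it, and leave the vial, the weighing bottle, the trays and everything else standing where they are.

Things in the scene. Friction and masses are not known exactly. Their poses are not given: they have to be found in the camera images.
- board: Black draining board, fixed, 300 x 220 x 12 mm plate on feet. Origin: centre of its footprint at bench level; flat rimless top 38 mm above. x along its 300 mm length (away from the robot), y across towards a tray. On it three buttons and two vessels stand one to a row: rows 52 mm apart in x (middle row x = 0), each within 4 mm of its row and 50 mm of y = 0: rows are clear to both trays.
- copper_a: Copper anode button on the board, orange-brown disc 25 mm in diameter and 10 mm thick. Its origin is the centre of one flat face (the underside at the start); its own yaw means nothing. A bare disc, about 43 g, lying flat; it slides when pushed from the side and drops when its centre is pushed past the board's edge.
- copper_b: The other copper anode button on the board, same size and make. Its origin is the centre of one flat face (the underside at the start); its own yaw means nothing. A bare disc, about 43 g, lying flat; it slides when pushed from the side and drops when its centre is pushed past the board's edge.
- nickel_a: Nickel anode button on the board, silvery disc 25 mm in diameter and 10 mm thick. Its origin is the centre of one flat face (the underside at the start); its own yaw means nothing. A bare disc, about 43 g, lying flat; it slides when pushed from the side and drops when its centre is pushed past the board's edge.
- steel_tray: Plain stainless-steel tray, 300 x 120 x 22 mm high, walls and floor 3 mm, loose. Origin: centre of its underside; x along its length. Stands parallel along the board's left or right 300 mm edge (it changes), near wall tucked 12 mm under the overhanging board, rim 16 mm below the board's top. One copper button already lies in it.
- blue_tray: Blue plastic tray, 300 x 120 x 22 mm high, walls and floor 3 mm, loose. Origin: centre of its underside; x along its length. Stands parallel along the board's left or right 300 mm edge (it changes), near wall tucked 12 mm under the overhanging board, rim 16 mm below the board's top. One nickel button already lies in it.
- copper_stock: The copper button that already lies in the steel tray, same size; it may be nudged inside the tray. Origin: centre of its underside.
- nickel_stock: The nickel button that already lies in the blue tray, same size; it may be nudged inside the tray. Origin: centre of its underside.
- vial: Small amber sample vial with blue cap standing on the board, 27 mm in diameter, 48 mm tall, loose. Origin: centre of its underside. To be left alone.
- weighing_bottle: Low glass weighing bottle with a green glass knob stopper standing on the board, 33 mm in diameter, 40 mm tall, loose. Origin: centre of its underside. To be left alone.
- beaker: Glass beaker on the bench, on the left, 68 mm in diameter, 90 mm tall, loose. Origin: centre of its underside. To be left alone.
- reagent_bottle: Amber reagent bottle with red cap on the bench, on the right, 64 mm in diameter, 130 mm tall, loose. Origin: centre of its underside. To be left alone.

How it is judged:
By the outcome, as a careful person would: the job done as asked, in the order asked, and still so for the second after the job is handed in, with the robot touching nothing.
It also fails if it takes over 64 s, if anything falls off the work surface, if the arm or the gripper's body presses on something with over 40 N, if the wrist force passes 120 N, or if a joint passes its speed limit or range.

## Robot

A 7-joint arm with a two-finger parallel gripper is mounted at the origin on the work surface. World frame = base frame: x ahead of the robot, y to its left, z up, the work surface at z = 0. Lengths are in m, angles in rad, forces in N, time in s.
With the tool pointing down it reaches from about 0.425 to 0.875 m from the base axis. Payload 4.7 kg.
Tool frame: the origin (TCP) lies at the very end of the fingers, on their centre line; the grasp point (between the pads) lies 19 mm behind it; z points along the fingers, y is the line along which they close (so a half turn about z gives the same grasp; the last joint's range is limited). The gripper opens to 85 mm and grips with 20 to 120 N. Pads are 22 mm wide; open, the fingers measure 114 mm over their backs; the gripper's body (76 mm by 85 mm) begins 54 mm behind the grasp point. The pads swing forward as they close: fully open they stand 13 mm farther back than shut.
Start: joints at [-1.096, 0.321, -0.07, 1.45, 0.023, 1.371, -0.057], TCP at [0.289, 0.582, 0.231] pointing down, gripper open.
Joint ranges: [-2.86, 2.86], [-0.3, 2.09], [-1.38, 1.24], [0.06, 2.45], [-1.56, 4.7], [0.09, 2.05], [-2.69, 2.69]. Speed limits (rad/s): [2.57, 2.57, 3.14, 3.14, 3.14, 3.14, 3.14].

## Interface

Orientations are given as a unit quaternion [x, y, z, w].
In Python, from bench import bot gives the robot as it stands.
- The arm moves only by the tool servo_tool, never from a script. Its argument "deltas" is a list of rows, each a list of 3 entries, a list of its own where there are three numbers: the shift along the tool's x, y, z normalised to -1 to 1, where 1 is 30 cm, then the turn, a rotation vector about the tool's x, y, z normalised to -1 to 1, where 1 is 360 degrees, then the opening, from -1 (shut) to 1 (fully open). In form: [[[x, y, z], [ax, ay, az], gripper], ...]. A call has 1 to 5 rows; each row is the pose to reach, as a shift and turn from the pose commanded when the call began, along the tool's axes at that moment, turning the shorter way round; what a row does not reach only later rows make up. A row lasts 1/10 s, in which the tool goes at most 50 mm and 8.59 degrees, less where a joint would pass 70% of its speed; a pose out of reach is approached as far as the arm can. A call with a number of a shift or a turn outside -1 to 1 is refused whole. A call with a gripper value outside its range is refused whole. The fingers move at their own pace and stop on an object; "squeeze" is the grip in N (left out, the last holds). Time passes only in rows, so rows that repeat a pose let the fingers close. It gives the time, the measured TCP pose, the force, the opening and the grip force at its end, in the units of the state.
- bot.read_state(): the state, without advancing time (a new reading comes with each control period).
- bot.grab_frame(name): name is "scene" or "side" or "wrist"; returns (picture, depth): 400x640x3 uint8, red, green, blue; 400x640 float32, m along the optical axis (not along the pixel's ray), 0 where there is no reading.
- bot.get_calibration(name): a dict with "fov_y" (degrees; the focal length in pixels is half the picture's height over the tangent of half this angle, whatever the lens; pixels are square), "cx", "cy" (the principal point, pixels), "dist_coeffs" ([k1, k2, p1, p2, k3] as OpenCV has them; the pictures are not rectified), "R" (3x3) and "t" (3): a world point X has camera coordinates R X + t; the wrist camera has in their place "hand_eye" (4x4, takes a point from camera to tool coordinates, whose origin is the TCP and whose axes are the flange's). Camera axes: x right, y down, z forward; pixel columns grow to the right and rows downward; lengths in m; the calibration is good to about 2 mm. A picture is of the moment at which its call begins: read the wrist's pose just before it. get_calibration takes no time and is no camera call.
- bot.hand_in(): hands the job in; it is judged then, once.
The state is a dict: "time": time; "joint_positions": joint angles; "qvel": joint speeds; "effort": joint torques, N m; "tool_pos": TCP position; "ee_rot": TCP orientation; "ft_force": force on the tool from outside, world axes, zero at the start; "torque": the same for the moment, N m; "opening": opening from 0.0 (shut) to 1.0 (fully open); "finger_force": force on a finger pad.
Only numpy, scipy, OpenCV 4.12 (cv2) and the standard library are available. Lean on these libraries where they do the work, as an engineer would, in place of code of your own. Each camera call takes 0.05 s, during which the arm holds its last target. There are 200 camera calls.

## Working session

There is one attempt and no reset: what is moved stays moved. The work goes in short steps, Python scripts to look and compute and a tool call to move; the robot and the scene stay as the last step left them, time stands still between calls to the robot, and variables do not carry over. Pictures are saved under pics/ and viewed, at most 10 in all, crops included, and the job is handed in when it is done.

Besides the shell and the picture viewer there is one more tool, called after "Emit:" as name(argument=value, ...) on one line, values as JSON. servo_tool: Moves the arm, as the interface text tells. Its arguments: {"type":"object","properties":{"deltas":{"type":"array"},"squeeze":{"type":"number"}},"required":["deltas"]}

```bash
mkdir -p pics
cat > h.py <<'E'
import numpy as np, cv2
from bench import bot
def K(c):
    f=200/np.tan(np.radians(c["fov_y"])/2)
    return np.array([[f,0,c["cx"]],[0,f,c["cy"]],[0,0,1.]])
def ray(name,px,z):
    "cast pixels onto the plane at height z"
    c=bot.get_calibration(name); R=np.array(c["R"]); t=np.array(c["t"])
    n=cv2.undistortPoints(np.array(px,float).reshape(-1,1,2),K(c),np.array(c["dist_coeffs"],float))[:,0]
    d=np.c_[n,np.ones(len(n))]@R; o=-R.T@t
    return o+d*((z-o[2])/d[:,2])[:,None]
E
python3 - <<'E'
from h import *
s=bot.read_state(); print({k:np.round(v,3) for k,v in s.items()})
for n in("scene","side"):
    im,d=bot.grab_frame(n); cv2.imwrite(f"pics/{n}0.png",im[:,:,::-1]); np.savez(f"pics/{n}0.npz",im=im,d=d)
    c=bot.get_calibration(n); print(n,c["fov_y"],-np.array(c["R"]).T@np.array(c["t"]))
E
```

```text
{'time': np.float64(0.0), 'joint_positions': array([-1.096,  0.322, -0.07 ,  1.452,  0.023,  1.371, -0.057]), 'qvel': array([ 0.001, -0.   , -0.   , -0.   , -0.001,  0.   , -0.   ]), 'effort': array([ 1.0000e-03, -4.9357e+01, -3.8200e-01, -3.1433e+01,  1.3000e-02,
        1.1000e-02, -0.0000e+00]), 'tool_pos': array([0.289, 0.582, 0.23 ]), 'ee_rot': array([ 0.228,  0.974, -0.001, -0.   ]), 'ft_force': array([ 0.954, -0.491,  0.461]), 'torque': array([ 0.088,  0.004, -0.037]), 'finger_force': np.float64(0.0), 'opening': np.float64(0.998)}
scene 52.8182616672718 [ 1.16926528 -0.47613137  0.93225598]
side 53.11567599209105 [-0.03959369 -0.75936127  0.99036265]
```

View pics/scene0.png

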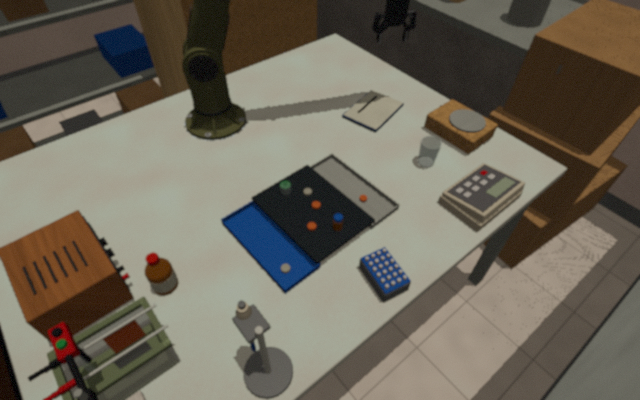

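View pics/side0.png

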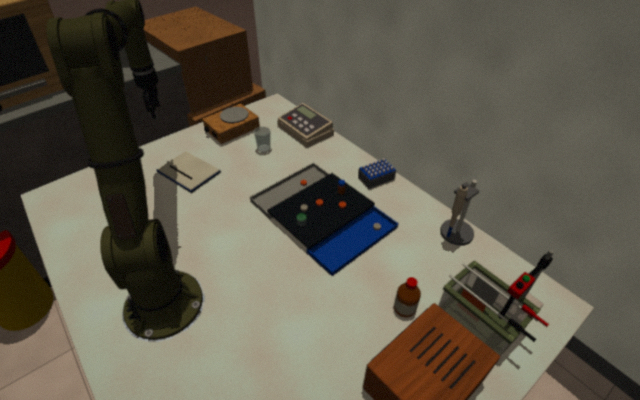

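The scene view shows the board at (312,212), the steel tray on its left (+y) at (355,185) and the blue tray on its right at (270,245). The weighing bottle is at (286,186), nickel at (308,191), coppers at (316,204) and (312,226), and the vial at (338,220). The side view agrees: coppers at (320,202) and (343,205), nickel at (304,207).

```bash
cat > m.py <<'E'
from h import *
import sys
def blobs(mask,lo,hi):
    n,l,st,ce=cv2.connectedComponentsWithStats(mask.astype(np.uint8))
    return [(ce[i],st[i][4]) for i in range(1,n) if lo<=st[i][4]<=hi]
def measure(n,im,roi):
    hsv=cv2.cvtColor(im,cv2.COLOR_RGB2HSV).astype(int); H,S,V=[hsv[...,i] for i in range(3)]
    R=np.zeros(H.shape,bool); x0,y0,x1,y1=roi; R[y0:y1,x0:x1]=1
    cop=R&(H<=14)&(S>110)&(V>90)
    nic=R&(S<90)&(V>85)
    bl=R&(H>100)&(H<125)&(S>150)&(V>60)
    gr=R&(H>45)&(H<90)&(S>60)&(V>50)
    for nm,m,z in(("copper",cop,.048),("nickel",nic,.048),("blue",bl,.086),("green",gr,.078)):
        for c,a in blobs(m,12,150): print(n,nm,np.round(c,1),a,"xyz(z=%.3f)"%z,np.round(ray(n,[c],z)[0],3))
    blk=R&(V<60)
    cn,_=cv2.findContours(cv2.morphologyEx(blk.astype(np.uint8),cv2.MORPH_CLOSE,np.ones((9,9))),0,1)
    k=max(cn,key=cv2.contourArea); 
    w=ray(n,k[:,0],.038)[:,:2].astype(np.float32); r=cv2.minAreaRect(w); print(n,"board",np.round(r[0],3),np.round(r[1],3),round(r[2],1))
    return k
if __name__=="__main__":
    for n,roi in(("scene",(215,150,400,295)),("side",(245,160,400,275))):
        im=np.load(f"pics/{n}0.npz")["im"]; k=measure(n,im,roi)
        v=im[:,:,::-1].copy(); cv2.drawContours(v,[k],-1,(0,255,0),1)
        x0,y0,x1,y1=roi; cv2.imwrite(f"pics/{n}_crop.png",cv2.resize(v[y0:y1,x0:x1],None,fx=4,fy=4))
E
python3 m.py
```

```text
scene copper [363.  197.8] 41 xyz(z=0.048) [0.65  0.132 0.048]
scene copper [315.8 203.9] 54 xyz(z=0.048) [0.583 0.008 0.048]
scene copper [311.2 225.4] 60 xyz(z=0.048) [ 0.636 -0.051  0.048]
scene nickel [285.1 185.9] 22 xyz(z=0.048) [ 0.469 -0.02   0.048]
scene nickel [307.4 190.6] 42 xyz(z=0.048) [0.526 0.021 0.048]
scene nickel [382.4 257.7] 18 xyz(z=0.048) [0.834 0.029 0.048]
scene nickel [376.3 260.1] 18 xyz(z=0.048) [0.829 0.011 0.048]
scene nickel [370.5 262.9] 15 xyz(z=0.048) [ 0.826 -0.007  0.048]
scene nickel [386. 263.] 21 xyz(z=0.048) [0.851 0.024 0.048]
scene nickel [285.1 267.2] 73 xyz(z=0.048) [ 0.699 -0.186  0.048]
scene nickel [380.3 265.6] 19 xyz(z=0.048) [0.847 0.007 0.048]
scene nickel [374.3 268.6] 20 xyz(z=0.048) [ 0.844 -0.011  0.048]
scene nickel [390.2 268.2] 19 xyz(z=0.048) [0.868 0.022 0.048]
scene nickel [384.2 271.1] 18 xyz(z=0.048) [0.865 0.004 0.048]
scene nickel [378.2 273.9] 18 xyz(z=0.048) [ 0.861 -0.014  0.048]
scene nickel [394.4 273.8] 18 xyz(z=0.048) [0.886 0.018 0.048]
scene nickel [388.4 276.9] 19 xyz(z=0.048) [ 0.883 -0.     0.048]
scene nick
[... 398 characters left out ...]
7] 12 xyz(z=0.086) [ 0.889 -0.011  0.086]
scene green [284.7 184.1] 88 xyz(z=0.078) [ 0.487 -0.032  0.078]
scene board [ 0.588 -0.016] [0.306 0.252] 2.8
side copper [303.  181.3] 28 xyz(z=0.048) [0.602 0.128 0.048]
side copper [319.  201.3] 28 xyz(z=0.048) [0.581 0.01  0.048]
side copper [342.1 203.8] 28 xyz(z=0.048) [ 0.634 -0.049  0.048]
side nickel [303.6 206.6] 21 xyz(z=0.048) [0.525 0.023 0.048]
side nickel [376.8 225.1] 29 xyz(z=0.048) [ 0.656 -0.194  0.048]
side blue [375.5 173.1] 94 xyz(z=0.086) [ 0.803 -0.035  0.086]
side blue [341.2 181.9] 21 xyz(z=0.086) [0.677 0.006 0.086]
side green [300.9 216.9] 57 xyz(z=0.078) [ 0.472 -0.034  0.078]
side board [ 0.662 -0.021] [0.501 0.433] 2.1
```

View pics/scene_crop.png

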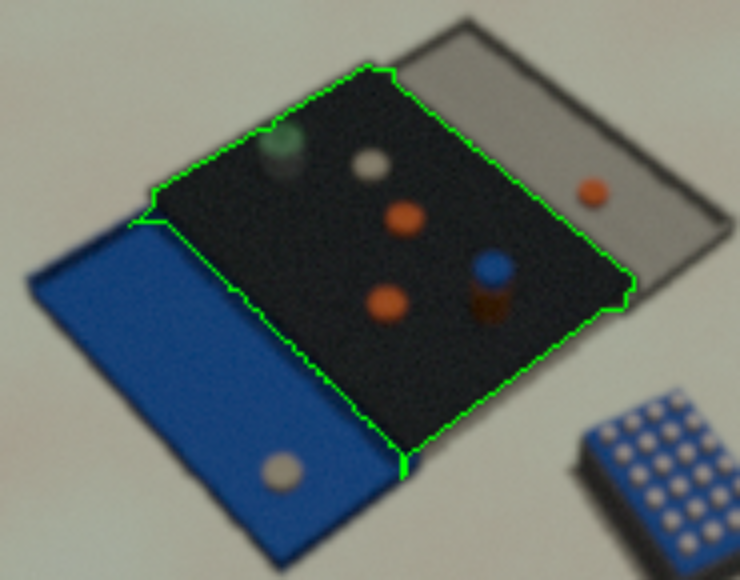

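The crop shows the board outline with clean left and right long edges, with all five items separated one to a row. Next I work out the board's yaw and edges from the corners.

```bash
cat > plan.py <<'E'
from h import *
from scipy.spatial.transform import Rotation as Rn
import sys
def plan(x,y,z,yaw):
    "shift / turn (servo units) from the present pose to tool y at world angle 90+yaw deg, pointing down"
    s=bot.read_state(); p=np.array(s["tool_pos"]); R=Rn.from_quat(s["ee_rot"])
    a=np.radians(yaw); T=np.array([[-np.cos(a),-np.sin(a),0],[-np.sin(a),np.cos(a),0],[0,0,-1]]).T
    T=np.c_[[-np.cos(a),-np.sin(a),0],[-np.sin(a),np.cos(a),0],[0,0,-1]]
    d=R.inv().apply(np.array([x,y,z])-p); r=(R.inv()*Rn.from_matrix(T)).as_rotvec()
    print("t %.2f pos"%s["time"],np.round(p,4),"F",np.round(s["ft_force"],1),"open",round(float(s["opening"]),3))
    print("shift",np.round(d/.3,4),"turn",np.round(r/2/np.pi,4))
if __name__=="__main__": plan(*map(float,sys.argv[1:]))
E
python3 - <<'E'
from h import *
px=np.array([[368,66],[635,280],[408,455],[152,190]])/4+[215,150]
w=ray("scene",px,.038)[:,:2]; print(np.round(w,3), "mean",w.mean(0).round(3))
for i in range(4):
    e=w[(i+1)%4]-w[i]; print(np.linalg.norm(e).round(3), np.degrees(np.arctan2(e[1],e[0])).round(1))
c=ray("scene",[[363,197.8],],.035);print(c)
P=np.array([[.479,-.033],[.526,.022],[.582,.009],[.635,-.05],[.678,.006]])
for yaw in(0,1,2,3,4,5): 
    a=np.radians(yaw);u=P@[np.cos(a),np.sin(a)];print(yaw,np.round(u-u.mean()-.052*np.arange(-2,3),4))
E
python3 plan.py 0.45 0.30 0.20 2.5
```

```text
[[ 0.436  0.09 ]
 [ 0.725  0.105]
 [ 0.737 -0.112]
 [ 0.441 -0.117]] mean [ 0.585 -0.009]
0.289 3.0
0.217 -86.7
0.296 -179.1
0.207 91.5
[[0.64236005 0.14088408 0.035     ]]
0 [ 0.003 -0.002  0.002  0.003 -0.006]
1 [ 0.0026 -0.0014  0.0023  0.0023 -0.0057]
2 [ 0.0022 -0.0009  0.0026  0.0015 -0.0055]
3 [ 0.0019 -0.0003  0.0029  0.0008 -0.0053]
4 [ 0.0016  0.0003  0.0033  0.     -0.0052]
5 [ 0.0013  0.0009  0.0036 -0.0008 -0.005 ]
t 0.10 pos [0.2889 0.5818 0.2303] F [-0.4 -0.7  0.1] open 0.997
shift [-0.8987 -0.6022  0.1022] turn [-0.0003 -0.0001 -0.0803]
```

Emit:
servo_tool(deltas=[[[-0.14,-0.09,0],[0,0,-0.02],-1],[[-0.28,-0.18,0],[0,0,-0.04],-1],[[-0.41,-0.28,0.02],[0,0,-0.06],-1],[[-0.54,-0.37,0.04],[0,0,-0.0803],-1],[[-0.68,-0.46,0.06],[0,0,-0.0803],-1]], squeeze=20)

```text
time: 0.6
tool_pos: [0.4104, 0.3663, 0.2129]
ee_rot: [-0.024, 1.0, -0.0, -0.0]
ft_force: [1.0, -0.3, 0.4]
opening: 0.144
finger_force: 0.0
```

```bash
python3 plan.py 0.638 -0.095 0.20 2.3
```

```text
t 0.60 pos [0.4104 0.3663 0.2129] F [ 1.  -0.3  0.4] open 0.144
shift [-0.6852 -1.5719  0.0426] turn [ 0.     -0.0001  0.0011]
```

Emit:
servo_tool(deltas=[[[-0.06,-0.15,0],[0,0,0],-1],[[-0.12,-0.3,0],[0,0,0],-1],[[-0.18,-0.45,0],[0,0,0],-1],[[-0.25,-0.6,0],[0,0,0],-1],[[-0.32,-0.75,0],[0,0,0],-1]])

```text
time: 1.1
tool_pos: [0.5163, 0.1457, 0.2132]
ee_rot: [-0.022, 1.0, 0.0, -0.0]
ft_force: [1.1, 0.4, 0.3]
opening: -0.001
finger_force: 0.0
```

Emit:
servo_tool(deltas=[[[-0.07,-0.15,0],[0,0,0],-1],[[-0.14,-0.3,0],[0,0,0],-1],[[-0.21,-0.45,0],[0,0,0],-1],[[-0.28,-0.6,0],[0,0,0],-1],[[-0.34,-0.75,0],[0,0,0],-1]])

```text
time: 1.6
tool_pos: [0.6283, -0.0744, 0.2129]
ee_rot: [-0.022, 1.0, 0.0, -0.0]
ft_force: [-0.1, 0.7, 0.3]
opening: -0.001
finger_force: 0.0
```

```bash
python3 plan.py 0.637 -0.095 0.1 2.3;  python3 - <<'E'
from h import *
for n in ("wrist",):
    im,d=bot.grab_frame(n); cv2.imwrite(f"pics/{n}1.png",im[:,:,::-1])
E
```

```text
t 1.60 pos [ 0.6283 -0.0744  0.2129] F [-0.1  0.7  0.3] open -0.001
shift [-0.0259 -0.0699  0.3765] turn [ 0.     -0.      0.0006]
```

View pics/wrist1.png

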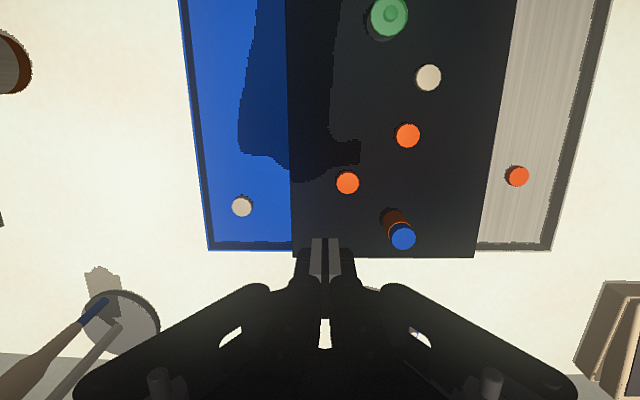

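The wrist view shows copper_b at (348,183), copper_a at (408,135), nickel at (429,77), vial at (403,238) and weighing bottle at (389,16). The fingertips are shut at (325,240), and the board's edges are at about (290,y) and from (517,0) to (475,257). I'll cast those as a check.

```bash
cat > w.py <<'E'
from h import *
from scipy.spatial.transform import Rotation as Rn
def wray(px,z,s):
    c=bot.get_calibration("wrist"); X=np.array(c["hand_eye"])
    n=cv2.undistortPoints(np.array(px,float).reshape(-1,1,2),K(c),np.array(c["dist_coeffs"],float))[:,0]
    R=Rn.from_quat(s["ee_rot"]).as_matrix()
    o=np.array(s["tool_pos"])+R@X[:3,3]; d=np.c_[n,np.ones(len(n))]@(R@X[:3,:3]).T
    return o+d*((z-o[2])/d[:,2])[:,None]
E
python3 - <<'E'
from w import *
s=bot.read_state()
print("discs",wray([[348,182],[408,135],[429,77]],.048,s).round(4)[:,:2])
print("stock",wray([[517,176],[242,207]],.013,s).round(3)[:,:2])
print("tops",wray([[403,238]],.086,s).round(3),wray([[389,16]],.078,s).round(3))
print("edges",wray([[291,150],[293,250],[515,10],[475,256]],.038,s).round(3)[:,:2])
E
```

```text
discs [[ 0.6335 -0.063 ]
 [ 0.5818 -0.005 ]
 [ 0.526   0.009 ]]
stock [[ 0.628  0.14 ]
 [ 0.679 -0.188]]
tops [[ 0.679 -0.008  0.086]] [[ 0.483 -0.04   0.078]]
edges [[ 0.603 -0.125]
 [ 0.722 -0.123]
 [ 0.462  0.086]
 [ 0.722  0.095]]
```

```bash
python3 plan.py 0.636 -0.096 0.055 2.3
```

```text
t 1.65 pos [ 0.6296 -0.0857  0.2127] F [ 1.2 -7.2  1.5] open -0.003
shift [-0.0193 -0.0307  0.526 ] turn [-0.0013  0.0002 -0.001 ]
```

Emit:
servo_tool(deltas=[[[-0.019,-0.031,0.12],[0,0,0],-1],[[-0.019,-0.031,0.24],[0,0,0],-1],[[-0.019,-0.031,0.36],[0,0,0],-1],[[-0.019,-0.031,0.46],[0,0,0],-1],[[-0.019,-0.031,0.5],[0,0,0],-1]])

```text
time: 2.15
tool_pos: [0.6311, -0.0812, 0.0594]
ee_rot: [-0.022, 1.0, 0.0, -0.003]
ft_force: [-0.4, -0.5, -0.4]
opening: -0.001
finger_force: 0.0
```

Emit:
servo_tool(deltas=[[[0,0,0.03],[0,0,0],-1],[[0,0,0.05],[0,0,0],-1],[[0,0,0.05],[0,0,0],-1],[[0,0,0.05],[0,0,0],-1]])

```text
time: 2.55
tool_pos: [0.6348, -0.0819, 0.0497]
ee_rot: [-0.022, 1.0, -0.0, 0.001]
ft_force: [0.6, -0.9, 0.1]
opening: -0.003
finger_force: 0.0
```

```bash
python3 plan.py 0.629 0.09 0.042 2.3
```

```text
t 2.55 pos [ 0.6348 -0.0819  0.0497] F [ 0.6 -0.9  0.1] open -0.003
shift [-0.0056  0.5733  0.0255] turn [-0.      0.0003  0.0006]
```

Emit:
servo_tool(deltas=[[[-0.004,-0.04,0],[0,0,0],-1],[[-0.004,-0.04,0],[0,0,0],-1],[[-0.004,-0.04,0.015],[0,0,0],-1],[[-0.004,-0.04,0.025],[0,0,0],-1],[[-0.004,-0.04,0.025],[0,0,0],-1]])

```text
time: 3.05
tool_pos: [0.635, -0.0933, 0.04]
ee_rot: [-0.022, 1.0, 0.0, -0.001]
ft_force: [-0.1, 0.1, -0.4]
opening: 0.001
finger_force: 0.0
```

```bash
python3 plan.py 0.629 0.09 0.042 2.3
```

```text
t 3.05 pos [ 0.635  -0.0933  0.04  ] F [-0.1  0.1 -0.4] open 0.001
shift [-0.0068  0.6112 -0.0062] turn [ 0.0001 -0.0002  0.0006]
```

Emit:
servo_tool(deltas=[[[0,0.03,-0.006],[0,0,0],-1],[[0,0.07,-0.006],[0,0,0],-1],[[-0.001,0.11,-0.006],[0,0,0],-1],[[-0.002,0.15,-0.006],[0,0,0],-1],[[-0.002,0.19,-0.006],[0,0,0],-1]])

```text
time: 3.55
tool_pos: [0.6338, -0.035, 0.0428]
ee_rot: [-0.022, 1.0, 0.0, 0.0]
ft_force: [-0.1, -0.1, -0.6]
opening: 0.002
finger_force: 0.2
```

```bash
python3 plan.py 0.629 0.09 0.042 2.3;  python3 - <<'E'
from h import *
im,d=bot.grab_frame("scene"); cv2.imwrite("pics/s2.png",cv2.resize(im[150:295,215:400,::-1],None,fx=4,fy=4))
E
```

```text
t 3.55 pos [ 0.6338 -0.035   0.0428] F [-0.1 -0.1 -0.6] open 0.002
shift [-0.0027  0.4169  0.0028] turn [0.     0.0001 0.0008]
```

View pics/s2.png

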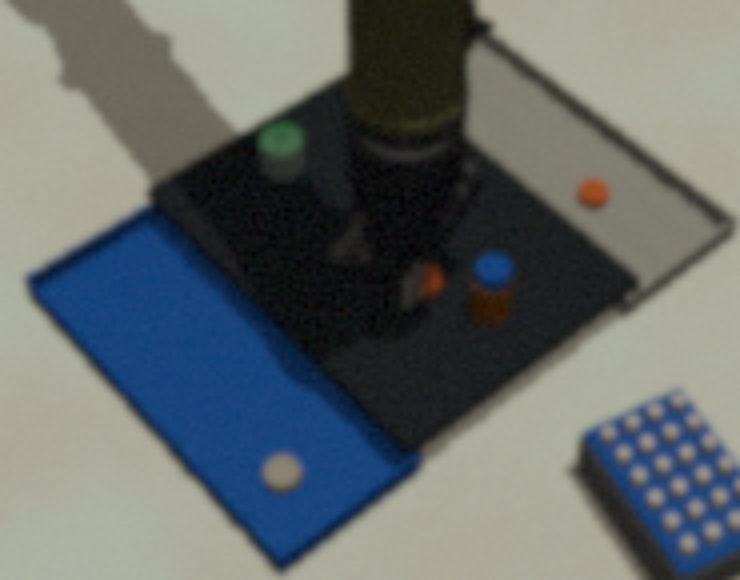

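The crop shows copper_b at (430,280) directly ahead of the fingertips, with the vial untouched at (492,285). I continue the push.

Emit:
servo_tool(deltas=[[[0,0.04,0],[0,0,0],-1],[[0,0.08,0],[0,0,0],-1],[[-0.001,0.12,0],[0,0,0],-1],[[-0.001,0.16,0],[0,0,0],-1],[[-0.002,0.2,0],[0,0,0],-1]])

```text
time: 4.1
tool_pos: [0.6316, 0.0243, 0.0427]
ee_rot: [-0.022, 1.0, 0.0, 0.0]
ft_force: [0.3, -0.8, 0.2]
opening: -0.0
finger_force: 0.1
```

Emit:
servo_tool(deltas=[[[0,0.04,0],[0,0,0],-1],[[0,0.08,0],[0,0,0],-1],[[0,0.12,0],[0,0,0],-1],[[0,0.155,0],[0,0,0],-1],[[0,0.18,0],[0,0,0],-1]])

```text
time: 4.6
tool_pos: [0.6293, 0.0786, 0.0427]
ee_rot: [-0.022, 1.0, 0.0, 0.0]
ft_force: [-0.5, -0.2, -0.0]
opening: -0.001
finger_force: 0.2
```

```bash
python3 plan.py 0.629 0.093 0.042 2.3;  python3 - <<'E'
from h import *
im,d=bot.grab_frame("scene"); cv2.imwrite("pics/s3.png",cv2.resize(im[150:295,215:400,::-1],None,fx=4,fy=4))
E
```

```text
t 4.60 pos [0.6293 0.0786 0.0427] F [-0.5 -0.2 -0. ] open -0.001
shift [-0.0013  0.048   0.0023] turn [0.0001 0.     0.0007]
```

View pics/s3.png

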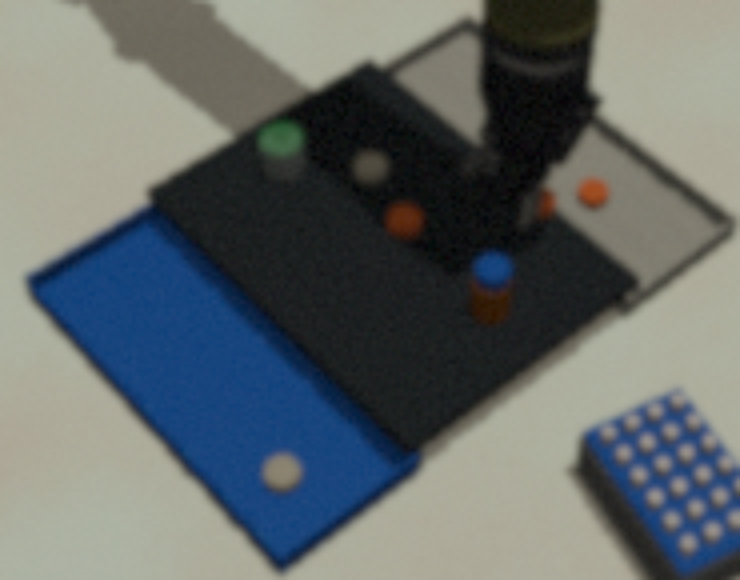

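Copper_b, at (545,203), is at the edge and still on the board. It needs a little more push.

Emit:
servo_tool(deltas=[[[0,0.025,0],[0,0,0],-1],[[0,0.05,0],[0,0,0],-1],[[0,0.07,0],[0,0,0],-1],[[0,0.07,0],[0,0,0],-1],[[0,0.07,0],[0,0,0],-1]])

```text
time: 5.15
tool_pos: [0.6283, 0.0982, 0.0426]
ee_rot: [-0.022, 1.0, -0.0, -0.0]
ft_force: [-0.2, 0.1, -0.3]
opening: 0.002
finger_force: 0.0
```

Emit:
servo_tool(deltas=[[[0,-0.02,-0.08],[0,0,0],-1],[[0,-0.02,-0.2],[0,0,0],-1],[[0,-0.02,-0.35],[0,0,0],-1],[[0,-0.02,-0.35],[0,0,0],-1]])

```text
time: 5.55
tool_pos: [0.6331, 0.0917, 0.1551]
ee_rot: [-0.021, 1.0, 0.001, 0.006]
ft_force: [0.1, -0.4, 0.5]
opening: -0.002
finger_force: 0.0
```

```bash
python3 - <<'E'
from m import *
for n,roi in(("scene",(215,150,400,250)),("side",(245,160,400,275))):
    im,d=bot.grab_frame(n); cv2.imwrite(f"pics/{n}4.png",im[:,:,::-1]); measure(n,im,roi)
E
python3 plan.py 0.583 -0.036 0.12 2.3
```

```text
scene copper [360.  199.2] 86 xyz(z=0.048) [0.649 0.121 0.048]
scene copper [315.4 204.3] 14 xyz(z=0.048) [0.583 0.006 0.048]
scene nickel [285.2 186. ] 22 xyz(z=0.048) [ 0.47  -0.02   0.048]
scene blue [337.8 216.7] 67 xyz(z=0.086) [0.68  0.005 0.086]
scene green [284.6 184. ] 89 xyz(z=0.078) [ 0.486 -0.032  0.078]
scene board [ 0.584 -0.019] [0.305 0.248] 0.5
side copper [304.9 182.2] 49 xyz(z=0.048) [0.605 0.119 0.048]
side nickel [371.4 168.3] 17 xyz(z=0.048) [0.846 0.025 0.048]
side nickel [370.2 172.8] 13 xyz(z=0.048) [0.824 0.009 0.048]
side nickel [376.8 225.3] 32 xyz(z=0.048) [ 0.655 -0.194  0.048]
side blue [375.7 173.3] 94 xyz(z=0.086) [ 0.802 -0.036  0.086]
side blue [341.1 182. ] 24 xyz(z=0.086) [0.676 0.006 0.086]
side green [300.9 216.9] 58 xyz(z=0.078) [ 0.472 -0.034  0.078]
side board [ 0.662 -0.015] [0.501 0.442] 2.4
t 5.65 pos [0.6296 0.0917 0.1492] F [-0.8  0.1 -0.8] open -0.003
shift [ 0.1738 -0.4186  0.0967] turn [0.0001 0.0005 0.0004]
```

Copper_b is in the steel tray beside the stock, and nothing else has moved. Copper_a is next.

Emit:
servo_tool(deltas=[[[0.05,-0.12,0],[0,0,0],-1],[[0.1,-0.24,0],[0,0,0],-1],[[0.15,-0.36,0],[0,0,0],-1],[[0.174,-0.42,0.05],[0,0,0],-1],[[0.174,-0.42,0.09],[0,0,0],-1]])

```text
time: 6.15
tool_pos: [0.5798, -0.0407, 0.1189]
ee_rot: [-0.019, 1.0, -0.001, -0.001]
ft_force: [0.6, -0.2, -0.6]
opening: -0.001
finger_force: 0.0
```

Emit:
servo_tool(deltas=[[[0,0,0.05],[0,0,0],-1],[[0,0,0.11],[0,0,0],-1],[[0,0,0.16],[0,0,0],-1],[[0,0,0.19],[0,0,0],-1],[[0,0,0.19],[0,0,0],-1]])

```text
time: 6.65
tool_pos: [0.5809, -0.0351, 0.0615]
ee_rot: [-0.023, 1.0, -0.0, -0.002]
ft_force: [0.1, -0.5, 0.2]
opening: -0.001
finger_force: 0.0
```

```bash
python3 plan.py 0.583 -0.036 0.042 2.3
```

```text
t 6.65 pos [ 0.5809 -0.0351  0.0615] F [ 0.1 -0.5  0.2] open -0.001
shift [-0.0072 -0.0033  0.0651] turn [ 0.     -0.0006  0.0008]
```

Emit:
servo_tool(deltas=[[[-0.005,-0.01,0.02],[0,0,0],-1],[[-0.005,-0.01,0.04],[0,0,0],-1],[[-0.005,-0.01,0.055],[0,0,0],-1],[[-0.005,-0.01,0.06],[0,0,0],-1],[[-0.005,-0.01,0.06],[0,0,0],-1]])

```text
time: 7.15
tool_pos: [0.5835, -0.0389, 0.0455]
ee_rot: [-0.022, 1.0, 0.0, -0.0]
ft_force: [0.6, -1.1, -0.4]
opening: -0.008
finger_force: 0.0
```

```bash
python3 plan.py 0.578 0.095 0.042 2.3
```

```text
t 7.15 pos [ 0.5835 -0.0389  0.0455] F [ 0.6 -1.1 -0.4] open -0.008
shift [-0.0011  0.4468  0.0118] turn [ 0.     -0.      0.0006]
```

Emit:
servo_tool(deltas=[[[0,0.02,0.01],[0,0,0],-1],[[0,0.06,0.01],[0,0,0],-1],[[0,0.1,0.01],[0,0,0],-1],[[0,0.14,0.01],[0,0,0],-1],[[0,0.18,0.01],[0,0,0],-1]])

```text
time: 7.65
tool_pos: [0.5812, 0.0168, 0.0428]
ee_rot: [-0.022, 1.0, 0.0, 0.0]
ft_force: [-0.6, 0.5, 0.4]
opening: 0.006
finger_force: 0.1
```

Emit:
servo_tool(deltas=[[[0,0.04,0],[0,0,0],-1],[[0,0.08,0],[0,0,0],-1],[[0,0.12,0],[0,0,0],-1],[[0,0.16,0],[0,0,0],-1],[[0,0.19,0],[0,0,0],-1]])

```text
time: 8.15
tool_pos: [0.5788, 0.0734, 0.0427]
ee_rot: [-0.022, 1.0, 0.0, 0.0]
ft_force: [-0.3, -0.9, 0.5]
opening: -0.004
finger_force: 0.2
```

```bash
python3 plan.py 0.578 0.097 0.042 2.3;  python3 - <<'E'
from h import *
im,d=bot.grab_frame("scene"); cv2.imwrite("pics/s5.png",cv2.resize(im[150:295,215:400,::-1],None,fx=4,fy=4))
E
```

```text
t 8.15 pos [0.5788 0.0734 0.0427] F [-0.3 -0.9  0.5] open -0.004
shift [-0.001   0.0789  0.0023] turn [0.     0.     0.0007]
```

View pics/s5.png

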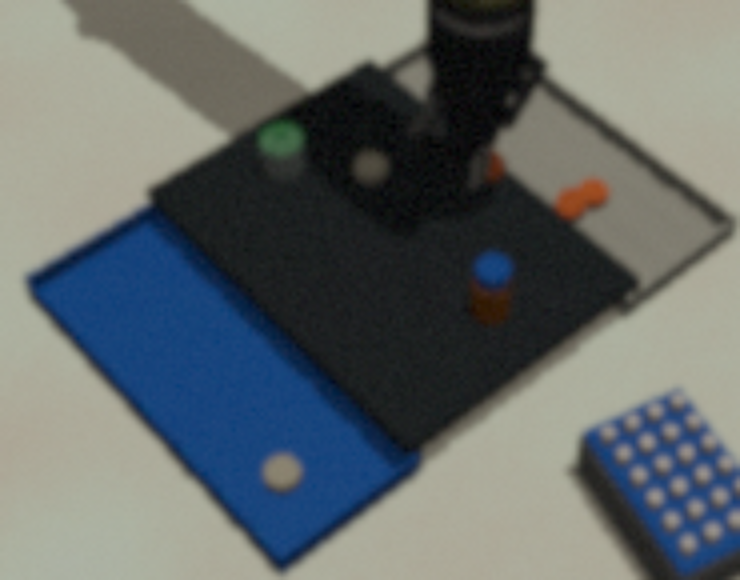

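Copper_a, at (495,165), is at the board's edge. Copper_b is in the tray at (570,203), next to the stock button. I finish this push, lift, and head for the nickel.

Emit:
servo_tool(deltas=[[[0,0.03,0],[0,0,0],-1],[[0,0.055,0],[0,0,0],-1],[[0,0.08,0],[0,0,0],-1],[[0,0.08,0],[0,0,0],-1],[[0,0.08,0],[0,0,0],-1]])

```text
time: 8.7
tool_pos: [0.5777, 0.096, 0.0426]
ee_rot: [-0.022, 1.0, -0.0, 0.0]
ft_force: [-0.8, 0.0, -0.4]
opening: -0.0
finger_force: 0.0
```

Emit:
servo_tool(deltas=[[[0,-0.02,-0.08],[0,0,0],-1],[[0,-0.02,-0.18],[0,0,0],-1],[[0,-0.02,-0.28],[0,0,0],-1],[[0,-0.02,-0.3],[0,0,0],-1],[[0,-0.02,-0.3],[0,0,0],-1]])

```text
time: 9.2
tool_pos: [0.5789, 0.0895, 0.134]
ee_rot: [-0.021, 1.0, 0.0, 0.001]
ft_force: [0.1, -0.6, 0.1]
opening: 0.003
finger_force: 0.0
```

```bash
python3 - <<'E'
from m import *
for n,roi in(("scene",(215,150,400,250)),("side",(245,160,400,275))):
    im,d=bot.grab_frame(n); cv2.imwrite(f"pics/{n}6.png",im[:,:,::-1]); measure(n,im,roi)
E
python3 plan.py 0.524 0.070 0.12 2.3
```

```text
scene copper [346.9 190.8] 39 xyz(z=0.048) [0.6   0.113 0.048]
scene copper [360.  199.1] 86 xyz(z=0.048) [0.648 0.121 0.048]
scene nickel [285.  186.2] 24 xyz(z=0.048) [ 0.47  -0.021  0.048]
scene blue [337.7 216.7] 70 xyz(z=0.086) [0.68  0.005 0.086]
scene green [284.7 184.1] 88 xyz(z=0.078) [ 0.487 -0.032  0.078]
scene board [ 0.585 -0.014] [0.305 0.237] 1.3
side copper [305.1 182.4] 52 xyz(z=0.048) [0.604 0.118 0.048]
side copper [295.3 190. ] 30 xyz(z=0.048) [0.553 0.108 0.048]
side nickel [371.2 168.4] 14 xyz(z=0.048) [0.845 0.026 0.048]
side nickel [376.7 225.2] 31 xyz(z=0.048) [ 0.655 -0.194  0.048]
side blue [375.6 173.2] 99 xyz(z=0.086) [ 0.803 -0.035  0.086]
side blue [341.3 182. ] 23 xyz(z=0.086) [0.677 0.005 0.086]
side green [301.  216.9] 59 xyz(z=0.078) [ 0.472 -0.034  0.078]
side board [0.661 0.005] [0.501 0.483] 2.3
t 9.30 pos [0.5773 0.0895 0.1315] F [ 0.9 -0.4  0. ] open -0.003
shift [ 0.1801 -0.0574  0.0388] turn [-0.0001 -0.0003  0.0005]
```

Emit:
servo_tool(deltas=[[[0.06,-0.02,0],[0,0,0],-1],[[0.12,-0.04,0],[0,0,0],-1],[[0.17,-0.06,0],[0,0,0],-1],[[0.18,-0.06,0.05],[0,0,0],-1],[[0.18,-0.06,0.1],[0,0,0],-1]])

```text
time: 9.8
tool_pos: [0.5234, 0.0692, 0.1011]
ee_rot: [-0.022, 1.0, -0.0, -0.001]
ft_force: [-0.0, -0.0, -0.2]
opening: 0.006
finger_force: 0.0
```

Emit:
servo_tool(deltas=[[[0,0,0.04],[0,0,0],-1],[[0,0,0.08],[0,0,0],-1],[[0,0,0.12],[0,0,0],-1],[[0,0,0.13],[0,0,0],-1],[[0,0,0.13],[0,0,0],-1]])

```text
time: 10.3
tool_pos: [0.5245, 0.0694, 0.0629]
ee_rot: [-0.022, 1.0, -0.0, -0.001]
ft_force: [-0.2, -0.4, 1.0]
opening: 0.003
finger_force: 0.0
```

```bash
python3 plan.py 0.524 0.068 0.042 2.3
```

```text
t 10.30 pos [0.5245 0.0694 0.0629] F [-0.2 -0.4  1. ] open 0.003
shift [ 0.0018 -0.0047  0.0697] turn [-0.0001 -0.0002  0.0006]
```

Emit:
servo_tool(deltas=[[[0,0,0.025],[0,0,0],-1],[[0,0,0.05],[0,0,0],-1],[[0,0,0.068],[0,0,0],-1],[[0,0,0.068],[0,0,0],-1],[[0,0,0.068],[0,0,0],-1]])

```text
time: 10.8
tool_pos: [0.5248, 0.0695, 0.0431]
ee_rot: [-0.022, 1.0, -0.0, -0.0]
ft_force: [-0.0, 0.3, -0.4]
opening: -0.002
finger_force: 0.0
```

```bash
python3 plan.py 0.531 -0.105 0.042 2.3
```

```text
t 10.80 pos [0.5248 0.0695 0.0431] F [-0.   0.3 -0.4] open -0.002
shift [ 0.0048 -0.5821  0.0038] turn [-0.     -0.      0.0006]
```

Emit:
servo_tool(deltas=[[[0,-0.03,0],[0,0,0],-1],[[0,-0.07,0],[0,0,0],-1],[[0,-0.11,0],[0,0,0],-1],[[0,-0.15,0],[0,0,0],-1],[[0,-0.19,0],[0,0,0],-1]])

```text
time: 11.3
tool_pos: [0.5275, 0.0111, 0.0434]
ee_rot: [-0.021, 1.0, 0.0, 0.0]
ft_force: [-0.2, -0.1, -0.2]
opening: 0.003
finger_force: 0.1
```

Emit:
servo_tool(deltas=[[[0,-0.04,0],[0,0,0],-1],[[0,-0.08,0],[0,0,0],-1],[[0,-0.12,0],[0,0,0],-1],[[0,-0.16,0],[0,0,0],-1],[[0,-0.2,0],[0,0,0],-1]])

```text
time: 11.8
tool_pos: [0.53, -0.0483, 0.0432]
ee_rot: [-0.022, 1.0, 0.0, 0.0]
ft_force: [-0.1, 0.1, 0.3]
opening: 0.001
finger_force: 0.1
```

Emit:
servo_tool(deltas=[[[0,-0.04,0],[0,0,0],-1],[[0,-0.08,0],[0,0,0],-1],[[0,-0.12,0],[0,0,0],-1],[[0,-0.15,0],[0,0,0],-1],[[0,-0.18,0],[0,0,0],-1]])

```text
time: 12.3
tool_pos: [0.5324, -0.102, 0.0432]
ee_rot: [-0.022, 1.0, 0.0, 0.0]
ft_force: [0.6, 0.5, 1.1]
opening: 0.0
finger_force: 0.1
```

```bash
python3 plan.py 0.531 -0.108 0.042 2.3;  python3 - <<'E'
from h import *
im,d=bot.grab_frame("scene"); cv2.imwrite("pics/s7.png",cv2.resize(im[150:295,215:400,::-1],None,fx=4,fy=4))
E
```

```text
t 12.30 pos [ 0.5324 -0.102   0.0432] F [0.6 0.5 1.1] open 0.0
shift [ 0.0054 -0.0197  0.0042] turn [0.     0.     0.0006]
```

View pics/s7.png

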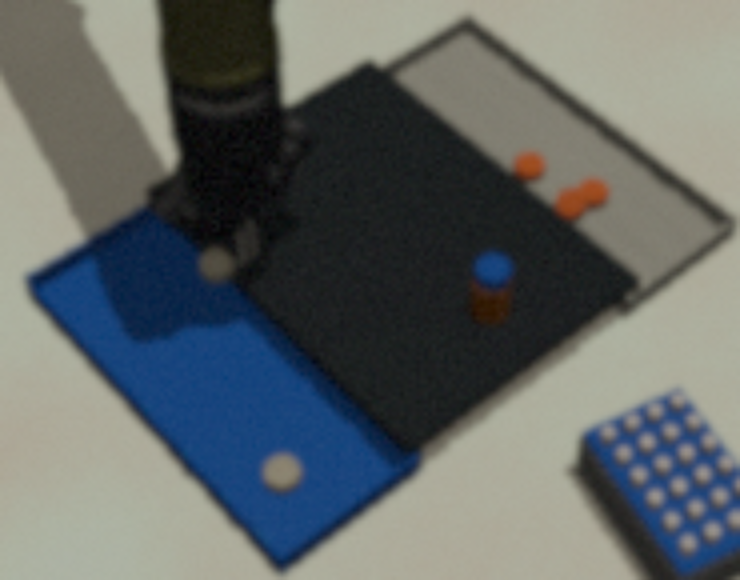

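The nickel, at (217,263), is tipping over the blue side, and both coppers lie in the steel tray. I push a little further, then lift well clear and look.

Emit:
servo_tool(deltas=[[[0,-0.02,0],[0,0,0],-1],[[0,-0.03,0],[0,0,0],-1],[[0,-0.03,0],[0,0,0],-1],[[0,-0.03,0],[0,0,0],-1]])

```text
time: 12.75
tool_pos: [0.5327, -0.1099, 0.0432]
ee_rot: [-0.022, 1.0, 0.0, -0.0]
ft_force: [-0.0, -0.2, -0.3]
opening: 0.002
finger_force: 0.0
```

Emit:
servo_tool(deltas=[[[0,0.02,-0.1],[0,0,0],-1],[[0,0.02,-0.22],[0,0,0],-1],[[0,0.02,-0.34],[0,0,0],-1],[[0,0.02,-0.46],[0,0,0],-1],[[0,0.02,-0.55],[0,0,0],-1]])

```text
time: 13.25
tool_pos: [0.5331, -0.1039, 0.2108]
ee_rot: [-0.022, 1.0, 0.0, 0.001]
ft_force: [0.5, -0.5, 0.7]
opening: -0.004
finger_force: 0.0
```

Emit:
servo_tool(deltas=[[[0.1,0.1,-0.05],[0,0,0],-1],[[0.15,0.2,-0.1],[0,0,0],-1],[[0.15,0.3,-0.1],[0,0,0],-1],[[0.15,0.3,-0.1],[0,0,0],-1],[[0.15,0.3,-0.1],[0,0,0],-1]])

```text
time: 13.75
tool_pos: [0.4834, -0.0156, 0.2383]
ee_rot: [-0.023, 1.0, -0.0, 0.0]
ft_force: [0.0, 0.2, -0.2]
opening: 0.003
finger_force: 0.0
```

```bash
python3 - <<'E'
from m import *
out=[]
for n,roi in(("scene",(215,150,400,295)),("side",(245,160,400,275))):
    im,d=bot.grab_frame(n); measure(n,im,roi)
    x0,y0,x1,y1=roi; out.append(cv2.resize(im[y0:y1,x0:x1,::-1],(400,310)))
cv2.imwrite("pics/f8.png",np.hstack(out))
E
python3 plan.py 0.5 0 .2 2.3
```

```text
scene copper [347.1 190.9] 39 xyz(z=0.048) [0.6   0.114 0.048]
scene copper [359.9 199.2] 88 xyz(z=0.048) [0.649 0.121 0.048]
scene nickel [285.6 185.9] 23 xyz(z=0.048) [ 0.471 -0.019  0.048]
scene nickel [267.9 221.2] 23 xyz(z=0.048) [ 0.549 -0.137  0.048]
scene nickel [382.2 257.6] 19 xyz(z=0.048) [0.833 0.028 0.048]
scene nickel [376.2 260.1] 21 xyz(z=0.048) [0.829 0.011 0.048]
scene nickel [370.4 263.1] 17 xyz(z=0.048) [ 0.826 -0.007  0.048]
scene nickel [386. 263.] 21 xyz(z=0.048) [0.851 0.024 0.048]
scene nickel [285.1 267.3] 73 xyz(z=0.048) [ 0.7   -0.186  0.048]
scene nickel [380.2 265.8] 20 xyz(z=0.048) [0.847 0.007 0.048]
scene nickel [374.2 268.7] 22 xyz(z=0.048) [ 0.844 -0.012  0.048]
scene nickel [390.2 268.3] 20 xyz(z=0.048) [0.868 0.021 0.048]
scene nickel [384.2 271.1] 18 xyz(z=0.048) [0.865 0.004 0.048]
scene nickel [378.2 274. ] 19 xyz(z=0.048) [ 0.861 -0.014  0.048]
scene nickel [394.4 273.9] 19 xyz(z=0.048) [0.887 0.018 0.048]
scene nickel [388.4 276.9] 19 xyz(z=0.048) [ 0.883 -0.     0.048]
scene nickel [398.1 279.5] 16 xyz(z=0.048) [0.904 0.014 0.048]
scene nick
[... 333 characters left out ...]
 -0.019] [0.305 0.248] 0.5
side copper [305.  182.4] 51 xyz(z=0.048) [0.604 0.119 0.048]
side copper [295.4 189.9] 29 xyz(z=0.048) [0.554 0.108 0.048]
side nickel [379.2 165.2] 12 xyz(z=0.048) [0.882 0.02  0.048]
side nickel [371.1 168.2] 15 xyz(z=0.048) [0.846 0.026 0.048]
side nickel [376.9 225.2] 30 xyz(z=0.048) [ 0.655 -0.194  0.048]
side blue [375.7 173.1] 99 xyz(z=0.086) [ 0.803 -0.035  0.086]
side blue [341.3 182. ] 23 xyz(z=0.086) [0.677 0.005 0.086]
side green [301.  216.9] 60 xyz(z=0.078) [ 0.472 -0.034  0.078]
side board [0.66  0.013] [0.502 0.498] 2.5
t 13.85 pos [ 0.4835 -0.0172  0.238 ] F [-0.4  0.1 -0.3] open 0.001
shift [-0.0575  0.0551  0.1268] turn [-0.0001 -0.0001  0.0004]
```

View pics/f8.png

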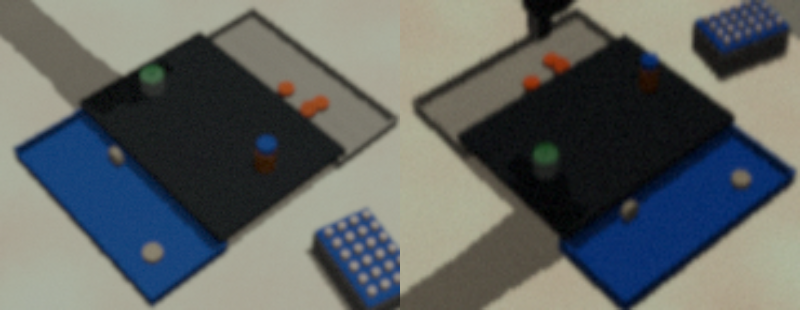

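Both coppers lie flat in the steel tray, and the vial and bottle have not moved. The nickel, at (116,155) on the left and (628,210) on the right, is in the blue tray but looks tilted, as if leaning by the board edge. I'll take a closer look with the wrist camera and its depth.

Emit:
servo_tool(deltas=[[[-0.1,-0.08,0],[0,0,0],-1],[[-0.2,-0.16,0],[0,0,0],-1],[[-0.3,-0.25,0],[0,0,0],-1],[[-0.4,-0.33,0],[0,0,0],-1],[[-0.47,-0.4,0],[0,0,0],-1]])

```text
time: 14.35
tool_pos: [0.631, -0.1329, 0.2374]
ee_rot: [-0.021, 1.0, -0.001, -0.0]
ft_force: [0.7, 0.0, 0.5]
opening: 0.004
finger_force: 0.0
```

Emit:
servo_tool(deltas=[[[0,0,0],[0,0,0],-1],[[0,0,0],[0,0,0],-1],[[0,0,0],[0,0,0],-1],[[0,0,0],[0,0,0],-1],[[0,0,0],[0,0,0],-1]])

```text
time: 14.85
tool_pos: [0.6294, -0.1292, 0.2387]
ee_rot: [-0.022, 1.0, 0.0, 0.0]
ft_force: [-0.2, -0.2, -0.2]
opening: 0.001
finger_force: 0.0
```

```bash
cat > n.py <<'E'
from w import *
s=bot.read_state(); print(s["time"],s["tool_pos"])
im,d=bot.grab_frame("wrist"); np.savez("pics/w9.npz",im=im,d=d)
c=bot.get_calibration("wrist"); X=np.array(c["hand_eye"]); R=Rn.from_quat(s["ee_rot"]).as_matrix()
vv,uu=np.mgrid[0:400,0:640]; px=np.c_[uu.ravel(),vv.ravel()].astype(float)
n=cv2.undistortPoints(px.reshape(-1,1,2),K(c),np.array(c["dist_coeffs"],float))[:,0]
P=np.c_[n,np.ones(len(n))]*d.reshape(-1,1); P=P@(R@X[:3,:3]).T+R@X[:3,3]+s["tool_pos"]; P=P.reshape(400,640,3)
hsv=cv2.cvtColor(im,cv2.COLOR_RGB2HSV).astype(int)
box=(P[...,0]>.48)&(P[...,0]<.58)&(P[...,1]>-.17)&(P[...,1]<-.1)&(P[...,2]<.06)&(d>0)
m=box&(hsv[...,1]<90)&(hsv[...,2]>80)
k,l,st,ce=cv2.connectedComponentsWithStats(m.astype(np.uint8))
if k>1:
    i=1+st[1:,4].argmax(); q=P[l==i]; print("n",len(q),"px",ce[i].round(),"mean",q.mean(0).round(4),"min",q.min(0).round(3),"max",q.max(0).round(3))
    u,sv,vt=np.linalg.svd(q-q.mean(0),full_matrices=False); print("plane normal",vt[2].round(2),"rms",(sv/np.sqrt(len(q))).round(4))
    for y in np.arange(-.16,-.10,.004):
        g=q[abs(q[:,1]-y)<.002]; 
        if len(g)>5: print(round(y,3),len(g),"z",g[:,2].min().round(3),g[:,2].mean().round(3),g[:,2].max().round(3))
x,y=ce[i].astype(int); cv2.imwrite("pics/w9.png",cv2.resize(im[max(y-50,0):y+50,max(x-65,0):x+65,::-1],None,fx=6,fy=6,interpolation=cv2.INTER_CUBIC))
E
python3 n.py
```

```text
14.85 [ 0.62938442 -0.12916729  0.23874684]
n 153 px [331.  80.] mean [ 0.5283 -0.1277  0.025 ] min [ 0.516 -0.132  0.002] max [ 0.541 -0.122  0.029]
plane normal [ 0.2  -0.97 -0.17] rms [0.0061 0.0048 0.0027]
-0.132 42 z 0.003 0.025 0.029
-0.128 57 z 0.002 0.026 0.029
-0.124 54 z 0.002 0.024 0.029
```

View pics/w9.png

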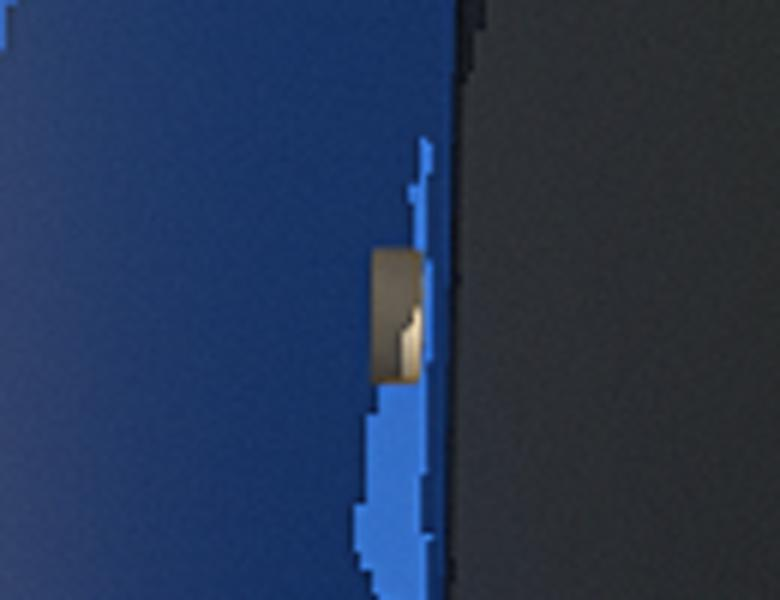

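The close-up shows the nickel at (395,315) in the crop, standing on its rim on the blue tray floor. Its top is at 28 mm, which is the 3 mm floor plus the 25 mm diameter. It is about 6 mm clear of the board and fully inside the tray, so I'll check that it is at rest before handing in.

Emit:
servo_tool(deltas=[[[0,0,0],[0,0,0],-1],[[0,0,0],[0,0,0],-1],[[0,0,0],[0,0,0],-1],[[0,0,0],[0,0,0],-1],[[0,0,0],[0,0,0],-1]])

```text
time: 15.4
tool_pos: [0.6297, -0.13, 0.2383]
ee_rot: [-0.022, 1.0, 0.0, 0.0]
ft_force: [-0.5, 0.2, -0.4]
opening: -0.001
finger_force: 0.0
```

Emit:
servo_tool(deltas=[[[0,0,0],[0,0,0],-1],[[0,0,0],[0,0,0],-1],[[0,0,0],[0,0,0],-1],[[0,0,0],[0,0,0],-1],[[0,0,0],[0,0,0],-1]])

```text
time: 15.9
tool_pos: [0.6297, -0.13, 0.2383]
ee_rot: [-0.022, 1.0, 0.0, 0.0]
ft_force: [-0.4, 0.0, -0.5]
opening: 0.004
finger_force: 0.0
```

```bash
python3 n.py
python3 - <<'E'
from w import *
s=bot.read_state(); im=np.load("pics/w9.npz")["im"]
hsv=cv2.cvtColor(im,cv2.COLOR_RGB2HSV)
b=cv2.inRange(hsv,(100,120,40),(130,255,255)); cn,_=cv2.findContours(b,0,1); k=max(cn,key=cv2.contourArea)
w=wray(k[:,0],.022,s)[:,:2]; print("blue tray extent",w.min(0).round(3),w.max(0).round(3))
E
```

```text
15.9 [ 0.6296695  -0.13002323  0.23826347]
n 153 px [332.  80.] mean [ 0.5284 -0.1275  0.0243] min [ 0.516 -0.132  0.002] max [ 0.541 -0.122  0.029]
plane normal [-0.14  0.96  0.26] rms [0.0068 0.0054 0.0024]
-0.132 35 z 0.019 0.026 0.028
-0.128 64 z 0.002 0.025 0.029
-0.124 54 z 0.002 0.022 0.029
blue tray extent [ 0.449 -0.222] [ 0.733 -0.111]
```

The nickel hasn't moved in a second and is inside the blue tray, and the arm is clear of everything, so I'm handing in.

```bash
python3 -c "
from bench import bot
print(bot.hand_in())"
```

```text
the job is handed in; nothing more can be done
None
```

The job is handed in: both copper buttons lie flat in the steel tray, and the nickel is in the blue tray, at rest but standing on its rim rather than flat; the vial and weighing bottle hadn't moved when last measured, and nothing else was touched.

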